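# Hold the biscuit-tin rocker at the clip, then let it down

## Task

The two biscuit tins stand on a top-heavy rocker that rests on its right-hand stop. Using only its orange sprung handle, tip the rocker until the red pointer stands at the green clip and keep it there for seven seconds so that the tins can be photographed, then let it back down gently onto the stop it started from and let go. Never let it fall over to the other stop, do not touch the tins, beam or pointer, do not bend the handle's spring close to its end, and leave the things around it alone.

Things in the scene. Friction and masses are not known exactly. Their poses are not given: they have to be found in the camera images.
- stand: fixed stand: plywood base 220 x 540 x 12 mm, origin at the centre of its underside on the table; place and yaw vary. Its y axis points along the beam to the left tin. Steel axle along x, 140 mm above the origin. White scale bar along y, 300-330 mm high, at x = +150 mm (far side), on uprights at y = +-110 mm. Steel bars on two rests, at y = +-225 mm, are the stops for the beam.
- rocker (a joint): angle of the rocker (beam, pointer mast and tins together): 0 level, positive = left tin up, pointer towards the stand's +y. Stops at -0.22 (right tin low: start and end) and +0.22. Inertia about 0.12 kg m2, damping 0.012 N m s/rad, no stiction. With the handle held still anywhere it is unstable and swings off with a time constant of 0.7 to 1.1 s; free, it falls to a stop.
- handle (a joint): bend of the handle's torsion spring = angle of the handle minus angle of the rocker, same sense (positive leans to the stand's +y). The spring drives the rocker with 0.16 N m/rad x this value, weaker than gravity. Overstrained past +-1.2, hard end at +-1.35. Lifting off the stop takes up to about 0.8; let go on the stop it hangs at -0.1.
- grip (a point): centre of the orange handle barrel, 30 mm in diameter, 50 mm long, lying along the stand's x, on a 10 mm rod from the axle at stand x = 0. It swings 130 mm from the axle: y = 130 sin(rocker + handle), height = 140 + 130 cos(rocker + handle) mm. Take it from above, fingers closing along the stand's y; it may turn in the pads. Pointer mast 115 mm beyond it.
- pointer_tip (a point): red tip of the pointer, 200 mm from the axle, square to the beam, 115 mm beyond the stand's origin in its x: y in the stand = 200 sin(rocker), in mm. Thin steel mast with a brass weight.
- clip: green clip on the white scale bar, 22 mm wide; origin at its middle on the bar's centre line, axes parallel to the stand's. The pointer stands at the clip when the tip's y in this frame is 0; 15 mm either way still counts as at the clip. It sits at another place along the bar each time, from y = -14 to +18 mm in the stand.
- tray: beam of two aluminium rails 620 mm long with mast and tins fixed on it, origin on the axle; not to be touched. Tins open, 160 x 160 x 60 mm, centres 225 mm left and right, rims 40 mm above the axle. Top-heavy: gravity pulls it on, away from level, by about 0.32 N m x sin(rocker) (0.26 to 0.41), plus an unknown steady moment up to 0.035 N m either way as the tins differ.
- mug: loose blue ceramic mug, 80 mm across, 95 mm tall; bystander
- bowl: loose pink bowl, 150 mm across, 70 mm tall; bystander
- plate: loose white plate, 170 mm across, 18 mm tall; bystander
- jar: loose amber jar with red cap, 72 mm across, 110 mm tall; bystander
- cutter: loose steel biscuit-cutter ring, 68 mm across, 35 mm tall; bystander
- spatula: loose wooden spatula lying flat; bystander, origin near its middle

How it is judged:
On the way:
1. the pointer stands at the green clip (within 15 mm) for 6 s without a break (y of pointer_tip in the frame of clip between -0.015 and 0.015 m), for 6 s.
At the end, for the whole second after the job is handed in: the rocker is at rest on its first stop (angle below -0.20 rad, slower than 0.05 rad/s), the handle let go and unbent (within 0.3 rad), after the pointer was kept within 15 mm of the clip for 6 s (value of joint rocker below -0.2 rad and velocity of joint rocker between -0.05 and 0.05 rad/s and value of joint handle between -0.3 and 0.3 rad); the robot touches nothing.
It fails at once if the rocker goes over to the other stop (beyond +0.20 rad) (value of joint rocker above 0.2 rad).
It fails at once if the rocker slams back onto its stop (faster than 0.3 rad/s within 0.02 rad of it) (value of joint rocker below -0.2 rad and velocity of joint rocker below -0.3 rad/s).
It fails at once if the robot touches the beam, pointer or tins (over 1 N) (contact force between any of the arm, the fingers and tray above 1 N).
It fails at once if the handle's spring is bent past 1.2 rad (value of joint handle above 1.2 rad or value of joint handle below -1.2 rad).
It fails at once if something standing around the rocker is moved more than 30 mm (distance of any of mug, bowl, plate, jar, cutter, spatula from where it was at the start of the episode above 0.03 m).
It also fails if it takes over 66 s, if anything falls off the work surface, if the arm or the gripper's body presses on something with over 40 N, if the wrist force passes 120 N, or if a joint passes its speed limit or range.

## Robot

A 7-joint arm with a two-finger parallel gripper is mounted at the origin on the work surface. World frame = base frame: x ahead of the robot, y to its left, z up, the work surface at z = 0. Lengths are in m, angles in rad, forces in N, time in s.
With the tool pointing down it reaches from about 0.4 to 0.85 m from the base axis. Payload 10.4 kg.
Tool frame: the origin (TCP) lies midway between the tips of the shut fingers; the grasp point (between the pads) lies r.grip_point_offset behind it (r.grip_point_offset is the distance from the TCP to the grasp point, in m); z points along the fingers, y is the line along which they close (so a half turn about z gives the same grasp; the last joint's range is limited). The gripper opens to 87 mm and grips with 3 to 60 N. Pads are 19 mm wide; open, the fingers measure 117 mm over their backs; the gripper's body (75 mm by 190 mm) begins 51 mm behind the grasp point.
Start: joints at [1.325, 0.332, -0.065, 1.46, 0.022, 1.35, -0.088], TCP at [0.138, -0.61, 0.223] pointing down, gripper open.
Joint ranges: [-2.6, 2.6], [-0.5, 2.12], [-1.47, 1.34], [0.16, 2.42], [-1.27, 4.41], [0.06, 2.06], [-2.6, 2.6]. Speed limits (rad/s): [2.22, 2.22, 2.79, 2.79, 3.14, 3.14, 3.14].

## Interface

Orientations are given as a unit quaternion [x, y, z, w].
In Python, from bench import r gives the robot as it stands.
- The arm moves only by the tool play_rows, never from a script. Its arguments are lists of equal length, an entry for each row: "claw": the closure, from 0 (fully open) to 1 (shut); "delta_pos": the shift along the tool's x, y, z scaled (see below), a list of three; "delta_rot": the turn, a rotation vector about the tool's x, y, z scaled (see below), a list of three. A call has 1 to 8 rows; each row shifts and turns the commanded pose from where the row before left it, along the tool's axes as they then stand; what a row does not reach is not made up. The controller multiplies each number of a shift by 200 mm and each number of a turn by pi rad. A row lasts 1/10 s, in which the tool goes at most 50 mm and 8.59 degrees, less where a joint would pass 70% of its speed; a pose out of reach is approached as far as the arm can. A call with a number of a shift or a turn outside -1 to 1 is refused whole. A call with a gripper value outside its range is refused whole. The fingers move at their own pace and stop on an object; "squeeze" is the grip in N (left out, the last holds). Time passes only in rows, so rows that do not move let the fingers close. It gives the time, the measured TCP pose, the force, the opening and the grip force at its end, in the units of the state.
- r.read_state(): the state, without advancing time (a new reading comes with each control period).
- r.camera(name): name is "scene" or "top" or "wrist"; returns a dict with "pixels" (480x640x3 uint8, red, green, blue), "camera_matrix" (3x3 intrinsics, pixels), "cam_to_world" (4x4, takes a point from camera to world coordinates); the wrist camera has in their place "hand_eye" (4x4, takes a point from camera to tool coordinates, whose origin is the TCP and whose axes are the flange's). Camera axes: x right, y up, looking along -z (the intrinsics and any distortion apply to the point x, -y, -z); pixel columns grow to the right and rows downward; lengths in m; the calibration is good to about 2 mm. A picture is of the moment at which its call begins: read the wrist's pose just before it. There is no depth.
- r.close_job(): hands the job in; it is judged then, once.
The state is a dict: "time": time; "joint_positions": joint angles; "joint_vel": joint speeds; "joint_torque": joint torques, N m; "ee_pos": TCP position; "eef_rot": TCP orientation; "ft_force": force on the tool from outside, world axes, zero at the start; "torque": the same for the moment, N m; "width": finger opening in m; "grip_force": force on a finger pad.
Only numpy, scipy, OpenCV 4.12 (cv2) and the standard library are available. Lean on these libraries where they do the work, as an engineer would, in place of code of your own. Each camera call takes 0.05 s, during which the arm holds its last target. There are 200 camera calls.

## Working session

There is one attempt and no reset: what is moved stays moved. The work goes in short steps, Python scripts to look and compute and a tool call to move; the robot and the scene stay as the last step left them, time stands still between calls to the robot, and variables do not carry over. Pictures are saved under pics/ and viewed, at most 10 in all, crops included, and the job is handed in when it is done.

Besides the shell and the picture viewer there is one more tool, called after "Emit:" by a JSON object that holds its "method" and its "body", one argument or row to a line. play_rows: Moves the arm, as the interface text tells. Shifts and turns lie within -1 to 1; 1 stands for 200 mm of shift or pi rad of turn. Its arguments: {"type":"object","properties":{"claw":{"type":"array"},"delta_pos":{"type":"array"},"delta_rot":{"type":"array"},"squeeze":{"type":"number"}},"required":["claw","delta_pos","delta_rot"]}

```bash
ls; mkdir -p pics; python3 - <<'E'
from bench import r
import cv2, json
s=r.read_state(); print(s); print(r.grip_point_offset)
for n in ["scene","top"]:
    c=r.camera(n); cv2.imwrite(f"pics/{n}0.png",c["pixels"][:,:,::-1]); print(n,c["camera_matrix"],c["cam_to_world"],[k for k in c])
E
```

```text
pics
{'time': 0.0, 'joint_positions': array([ 1.32537671,  0.33287531, -0.06468995,  1.46092485,  0.02159122,
        1.34987802, -0.08850253]), 'joint_vel': array([ 0.0002831 , -0.00035961, -0.00070762, -0.00216703, -0.00051964,
        0.00155609, -0.0011519 ]), 'joint_torque': array([-8.10708589e-04, -6.23263907e+01,  2.38930725e-02, -3.89901066e+01,
       -6.14287611e-02,  3.98274406e-02,  1.21286084e-04]), 'ee_pos': array([ 0.13802248, -0.60918652,  0.22175962]), 'eef_rot': array([ 9.93799732e-01,  1.11182773e-01, -1.05950162e-04, -6.87133325e-04]), 'ft_force': array([ 0.27766645,  0.26231638, -0.09297426]), 'torque': array([-0.02847126, -0.09468008, -0.01522049]), 'grip_force': 0.0, 'width': 0.08734664869417544}
0.0187
scene [[502.76158201   0.         322.16909325]
 [  0.         502.76158201 241.27733645]
 [  0.           0.           1.        ]] [[ 0.21102634 -0.75122437  0.62540374  1.36250317]
 [ 0.97747699  0.16049537 -0.13704005 -0.19037074]
 [ 0.00257343  0.64023682  0.76817328  1.25483724]
 [ 0.          0.          0.          1.        ]] ['pixels', 'camera_matrix', 'cam_to_world']
top [[566.08291207   0.         332.57312964]
 [  0.         566.08291207 237.48225568]
 [  0.           0.           1.        ]] [[ 0.01503502  0.99466168 -0.10208865  0.35935698]
 [-0.99984862  0.01406173 -0.0102468  -0.00305805]
 [-0.00875656  0.10222726  0.99472253  1.8839997 ]
 [ 0.          0.          0.          1.        ]] ['pixels', 'camera_matrix', 'cam_to_world']
```

View pics/scene0.png

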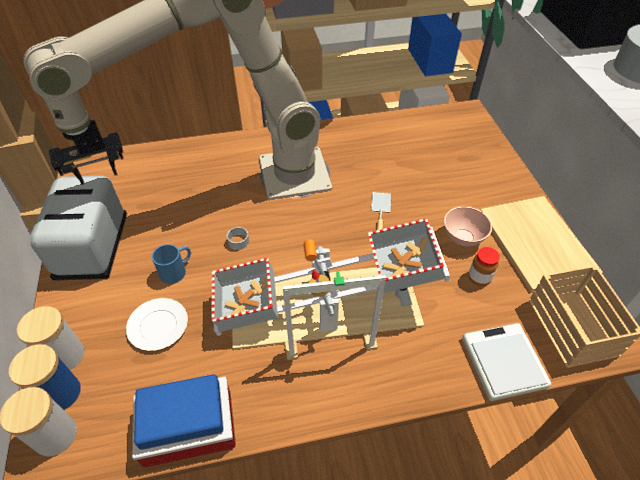

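View pics/top0.png

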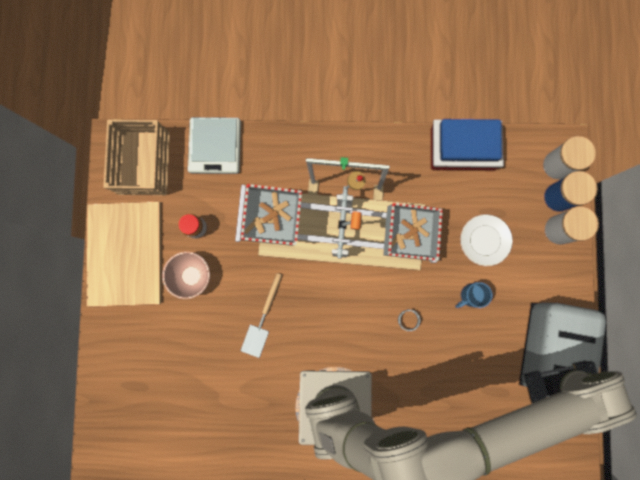

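The scene view shows the orange handle at (310,247), red tip about (317,275) and clip at (339,280). In the top view they are at (356,220), (360,179) and (344,163), and the white bar runs from (308,161) to (388,167). Nothing tall stands near the handle except the mast and bar.

```bash
cat > h.py <<'E'
from bench import r
import cv2, numpy as np
def ray(c,uv,T=None):
    K=c["camera_matrix"];T=c["cam_to_world"] if T is None else T
    d=np.linalg.inv(K)@[uv[0],uv[1],1]; d=T[:3,:3]@(d*[1,-1,-1]); return T[:3,3],d/np.linalg.norm(d)
def tri(rays):
    A=sum(np.eye(3)-np.outer(d,d) for o,d in rays);b=sum((np.eye(3)-np.outer(d,d))@o for o,d in rays)
    p=np.linalg.solve(A,b); return p,[float(np.linalg.norm(np.cross(p-o,d))*1000) for o,d in rays]
def plane(ry,z): o,d=ry; return o+d*(z-o[2])/d[2]
HS={"orange":[(6,180,120),(15,255,255)],"red":[(0,190,90),(4,255,255)],"green":[(50,130,60),(75,255,255)]}
def blobs(px,col,box=None,amin=4):
    h=cv2.cvtColor(px,cv2.COLOR_RGB2HSV);m=cv2.inRange(h,*map(np.array,HS[col]))
    if box: k=np.zeros_like(m);u0,u1,v0,v1=box;k[v0:v1,u0:u1]=1;m*=k
    n,l,s,ce=cv2.connectedComponentsWithStats(m)
    return sorted([(int(s[i,4]),ce[i].round(2),s[i,:4]) for i in range(1,n) if s[i,4]>=amin],key=lambda a:-a[0])
E
python3 - <<'E'
from h import *
boxes={"scene":(295,360,235,300),"top":(335,375,150,235)}
R={}
for n in boxes:
    c=r.camera(n)
    for col in HS:
        b=blobs(c["pixels"],col,boxes[n]); print(n,col,b[:3])
        if b: R.setdefault(col,[]).append(ray(c,b[0][1]))
    if n=="top":
        h=cv2.cvtColor(c["pixels"],cv2.COLOR_RGB2HSV);m=cv2.inRange(h,np.array((0,0,185)),np.array((179,50,255)))
        k=np.zeros_like(m);k[155:173,303:393]=1;m*=k;v,u=np.nonzero(m);print(len(u),u.min(),u.max())
        vx,vy,x0,y0=cv2.fitLine(np.c_[u,v].astype(np.float32),cv2.DIST_HUBER,0,.01,.01).ravel()
        P=[plane(ray(c,(uu,y0+(uu-x0)*vy/vx)),.33) for uu in(u.min(),u.max()+1)];print(P)
        d=P[0]-P[1];print("yaw bar",np.arctan2(-d[0],d[1]),np.linalg.norm(d))
    cv2.imwrite(f"pics/{n}_crop.png",cv2.resize(c["pixels"][130:280,230:450][:,:,::-1] if n=="top" else c["pixels"][210:350,210:430][:,:,::-1],None,fx=3.5,fy=3.5,interpolation=cv2.INTER_CUBIC))
for col in R:print(col,tri(R[col]))
E
```

```text
scene orange [(140, array([308.19, 251.61]), array([303, 240,  13,  21], dtype=int32))]
scene red [(41, array([314.98, 274.56]), array([312, 270,   7,   9], dtype=int32))]
scene green [(75, array([338.63, 279.67]), array([335, 272,  10,  13], dtype=int32))]
top orange [(38, array([358.74, 221.5 ]), array([357, 214,   4,  15], dtype=int32)), (5, array([353.8, 218.8]), array([353, 217,   2,   4], dtype=int32))]
top red [(9, array([359.89, 177.78]), array([358, 177,   4,   3], dtype=int32))]
top green [(30, array([343.83, 161.63]), array([342, 159,   5,   7], dtype=int32))]
183 306 388
[array([0.73751636, 0.09066983, 0.33      ]), array([ 0.72012662, -0.14166129,  0.33      ])]
yaw bar -0.07470963967679378 0.23298101331841833
orange (array([ 0.57472453, -0.0577945 ,  0.25616004]), [3.6862647754378166, 3.6862647754378175])
red (array([ 0.69076714, -0.06059001,  0.31409801]), [0.7224715607085731, 0.7224715607085416])
green (array([ 0.73130091, -0.01466427,  0.336001  ]), [0.638193932906551, 0.6381939329065891])
```

View pics/scene_crop.png

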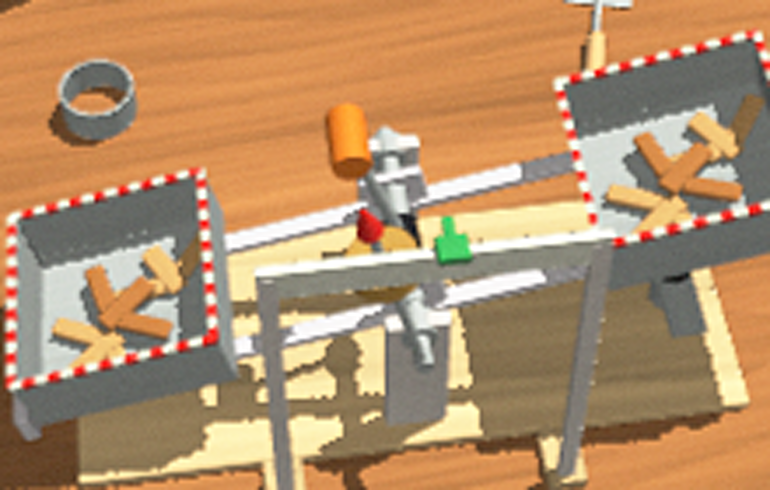

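View pics/top_crop.png

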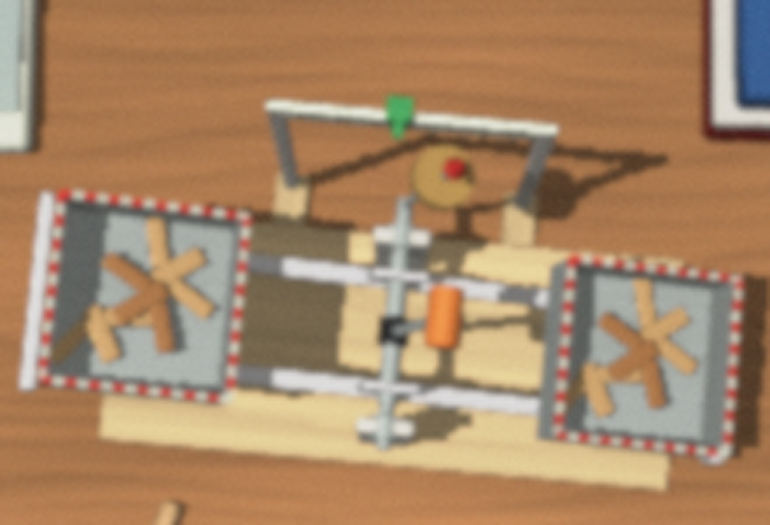

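The crops show the barrel at scene (309.4,250) and top (357,220.5). The red cone is just left of the clip, and the axle line is clear. I'll refine the barrel mask and build the stand frame.

```bash
sed -i 's/"orange":\[(6,180,120)/"orange":[(5,130,90)/; s/(15,255,255)\],"red"/(18,255,255)],"red"/' h.py
python3 - <<'E'
from h import *
s=r.read_state();print(s["time"])
t=r.camera("top");sc=r.camera("scene")
bo=blobs(t["pixels"],"orange",(350,366,205,236))[:2];bs=blobs(sc["pixels"],"orange",(299,319,236,264))[:2];print(bo,bs)
g,e=tri([ray(t,bo[0][1]),ray(sc,bs[0][1])]);print("grip",g,e)
yaw=-.0747;X=np.array([np.cos(yaw),np.sin(yaw)]);Y=np.array([-X[1],X[0]])
# axle ends from top crop, full px
a=[plane(ray(t,(230+u/3.5,130+v/3.5)),.14)[:2] for u,v in((404,200),(383,445))];print("axle",a,"yaw",np.arctan2(*(a[0]-a[1])[::-1]))
bar=np.array([.72882,-.0255]);O=bar-.15*X;print("O",O,"axle ends in stand",[(X@(p-O),Y@(p-O)) for p in a])
for n,p in dict(grip=g,red=np.array([.69077,-.06059,.3141]),green=np.array([.7313,-.01466,.336])).items():print(n,X@(p[:2]-O),Y@(p[:2]-O),p[2])
E
```

```text
0.2
[(160, array([356.51, 220.78]), array([352, 212,  10,  18], dtype=int32))] [(482, array([307.29, 248.46]), array([299, 236,  20,  28], dtype=int32))]
grip [ 0.57436972 -0.05529682  0.26791186] [0.7465133545690735, 0.7465133545690429]
axle [array([ 0.69703846, -0.02288712]), array([ 0.47766144, -0.0071632 ])] yaw -0.07155294859601248
O [ 0.57923831 -0.01430542] axle ends in stand [(np.float64(0.11811208618737846), np.float64(0.00023372112265694864)), (np.float64(-0.10182662853691257), np.float64(-0.00045843960334656194))]
grip -0.0017958014523254135 -0.04124043602938554 0.2679118599419613
red 0.11467489775902326 -0.037831835161204454 0.3141
green 0.1516640887730353 0.010994853730516712 0.336
```

Emit:
{"method": "play_rows", "body": {
  "claw": [0.2,0.2,0.2,0.2],
  "delta_pos": [
    [0,0,-0.25],
    [0,0,-0.25],
    [0,0,-0.25],
    [0,0,-0.25]
  ],
  "delta_rot": [
    [0,0,0.032],
    [0,0,0.032],
    [0,0,0.031],
    [0,0,0]
  ]
}}

```text
time: 0.7
ee_pos: [0.138, -0.6091, 0.4248]
eef_rot: [0.999, -0.04, 0.0, 0.0]
ft_force: [-0.2, -2.2, 1.0]
width: 0.0712
grip_force: 0.0
```

```bash
python3 - <<'E'
from h import *
from scipy.spatial.transform import Rotation as R
s=r.read_state();print(s["time"],s["ee_pos"],R.from_quat(s["eef_rot"]).as_matrix(),s["width"])
E
```

```text
0.7 [ 0.13796345 -0.60909184  0.42482894] [[ 9.96860777e-01 -7.91743946e-02  8.12449191e-05]
 [-7.91743401e-02 -9.96860641e-01 -5.35605207e-04]
 [ 1.23396080e-04  5.27491310e-04 -9.99999853e-01]] 0.07118388258114063
```

Emit:
{"method": "play_rows", "body": {
  "claw": [0.2,0.2,0.2,0.2,0.2,0.2,0.2,0.2],
  "delta_pos": [
    [0.13,-0.195,0],
    [0.13,-0.195,0],
    [0.13,-0.195,0],
    [0.13,-0.195,0],
    [0.13,-0.195,0],
    [0.13,-0.195,0],
    [0.13,-0.195,0],
    [0.13,-0.195,0]
  ],
  "delta_rot": [
    [0,0,0],
    [0,0,0],
    [0,0,0],
    [0,0,0],
    [0,0,0],
    [0,0,0],
    [0,0,0],
    [0,0,0]
  ]
}}

```text
time: 1.5
ee_pos: [0.3699, -0.3124, 0.4227]
eef_rot: [0.999, -0.038, 0.0, 0.0]
ft_force: [0.0, -1.5, 0.3]
width: 0.0695
grip_force: 0.0
```

Emit:
{"method": "play_rows", "body": {
  "claw": [0.2,0.2,0.2,0.2,0.2,0.2,0.2,0.2],
  "delta_pos": [
    [0.13,-0.195,0],
    [0.13,-0.195,0],
    [0.13,-0.195,0],
    [0.13,-0.195,0],
    [0.13,-0.195,0],
    [0.13,-0.195,0],
    [0.13,-0.195,0],
    [0,0,0]
  ],
  "delta_rot": [
    [0,0,0],
    [0,0,0],
    [0,0,0],
    [0,0,0],
    [0,0,0],
    [0,0,0],
    [0,0,0],
    [0,0,0]
  ]
}}

```text
time: 2.3
ee_pos: [0.573, -0.0491, 0.4211]
eef_rot: [0.999, -0.033, -0.001, -0.002]
ft_force: [0.1, 0.1, -0.4]
width: 0.0693
grip_force: 0.0
```

```bash
python3 - <<'E'
from h import *
from scipy.spatial.transform import Rotation as R
s=r.read_state();print(s["time"],s["ee_pos"],s["eef_rot"])
T=np.eye(4);T[:3,:3]=R.from_quat(s["eef_rot"]).as_matrix();T[:3,3]=s["ee_pos"]
w=r.camera("wrist");W=T@w["hand_eye"]
b=blobs(w["pixels"],"orange",None,200)[:3];print(b,[plane(ray(w,x[1],W),.263) for x in b])
sc=r.camera("scene");bs=blobs(sc["pixels"],"red",(295,360,255,300));print(bs)
a=w["pixels"];c=sc["pixels"][100:340,180:500]
cv2.imwrite("pics/w1.png",np.hstack([cv2.resize(a,(400,300)),cv2.resize(c,(400,300))])[:,:,::-1])
E
```

```text
2.3 [ 0.57303632 -0.04911758  0.42110705] [ 9.99442948e-01 -3.33150007e-02 -8.07564422e-04 -1.80358571e-03]
[(34899, array([310.17, 293.76]), array([ 35, 182, 489, 176], dtype=int32)), (14026, array([77.03, 48.23]), array([  0,   0, 196, 103], dtype=int32)), (10263, array([302.72, 421.07]), array([183, 397, 259,  63], dtype=int32))] [array([ 0.51362544, -0.03378494,  0.263     ]), array([0.70619098, 0.11130872, 0.263     ]), array([ 0.38983318, -0.01764234,  0.263     ])]
[(42, array([315.  , 274.45]), array([312, 270,   7,   9], dtype=int32))]
```

View pics/w1.png

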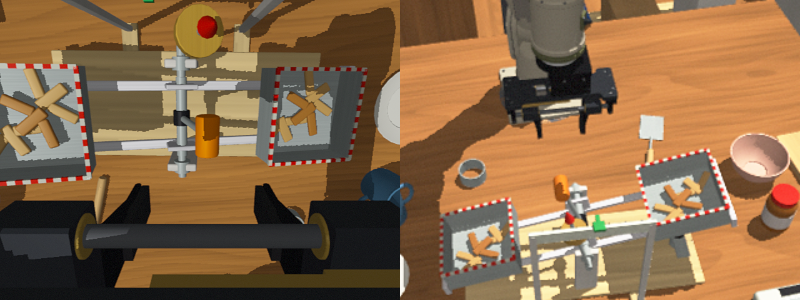

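The left panel (wrist view) shows the barrel at about full-resolution (331,217), between the rails with nothing beside it. The right panel (scene view) shows the gripper high and clear, and the red tip is unobstructed.

```bash
cat >> h.py <<'E'
from scipy.spatial.transform import Rotation as R
yaw=-.0747;X=np.array([np.cos(yaw),np.sin(yaw)]);Y=np.array([-X[1],X[0]]);O=np.array([.57924,-.01431])
def st(p): return np.array([X@(p[:2]-O),Y@(p[:2]-O),p[2]])
def tip(c,box=(285,375,250,300)):
    """rocker angle from red cone centroid in scene view: cone centre 115 mm far, radius rr, in the pendulum plane"""
    b=blobs(c["pixels"],"red",box)
    if not b: return None
    o,d=ray(c,b[0][1]); n=np.r_[X,0]; q=np.r_[O+.1147*X,0]
    p=o+d*((q-o)@n)/(d@n); p=st(p); return np.arctan2(p[1],p[2]-.14),p,b[0]
E
python3 - <<'E'
from h import *
s=r.read_state()
T=np.eye(4);T[:3,:3]=R.from_quat(s["eef_rot"]).as_matrix();T[:3,3]=s["ee_pos"]
w=r.camera("wrist");W=T@w["hand_eye"]
b=blobs(w["pixels"],"orange",(300,365,175,265),100)[0];print(b)
p=plane(ray(w,b[1],W),.268);print(p,st(p))
t=r.camera("top");
try:
  print(tri([ray(w,b[1],W),ray(r.camera("scene"),(309.4,250))]))
except Exception as e:print(e)
g=np.array([.5744,-.0555,.2634]);target=g+[0,0,-r.grip_point_offset]
d=T[:3,:3].T@(target-s["ee_pos"]);print("to go tool frame m",d, "units",d/.2)
e=R.from_matrix(T[:3,:3]).as_euler("xyz");print(e)
D=np.c_[np.r_[X,0],-np.r_[Y,0],[0,0,-1]];print("rotvec units",(R.from_matrix(T[:3,:3].T@D)).as_rotvec()/np.pi)
c=r.camera("scene");print(tip(c))
E
```

```text
(3089, array([327.73, 226.4 ]), array([304, 180,  61,  85], dtype=int32))
[ 0.56878323 -0.05761597  0.268     ] [-0.00719566 -0.0439656   0.268     ]
(array([ 0.56505174, -0.05336519,  0.25027935]), [4.213319693171714, 4.213319693171702])
to go tool frame m [0.00310768 0.00072735 0.17727614] units [0.01553842 0.00363676 0.88638072]
[-3.14111611e+00  9.88361176e-04 -7.32419423e-02]
rotvec units [-0.00015146  0.00031472  0.00046404]
(np.float64(-0.21193306173987198), array([ 0.1147    , -0.03756432,  0.31458448]), (41, array([314.78, 274.44]), array([312, 270,   7,   9], dtype=int32)))
```

Barrel, axle and bar all agree with the given geometry to 1–2 mm. I'll descend so the fingertips sit about 10 mm below the barrel centre, which keeps the leaning rod clear of them, and then close softly.

Emit:
{"method": "play_rows", "body": {
  "claw": [0.2,0.2,0.2,0.2,0.2,0.2],
  "delta_pos": [
    [0.008,0.002,0.2],
    [0.008,0.002,0.2],
    [0,0,0.2],
    [0,0,0.2],
    [0,0,0.043],
    [0,0,0]
  ],
  "delta_rot": [
    [0,0,0],
    [0,0,0],
    [0,0,0],
    [0,0,0],
    [0,0,0],
    [0,0,0]
  ]
}}

```text
time: 3.2
ee_pos: [0.5737, -0.0577, 0.2538]
eef_rot: [0.999, -0.039, -0.001, 0.0]
ft_force: [-0.3, -0.5, 1.3]
width: 0.0698
grip_force: 0.0
```

```bash
python3 - <<'E'
from h import *
s=r.read_state();print(s["time"],s["ee_pos"],st(s["ee_pos"]),s["ft_force"])
c=r.camera("scene");w=r.camera("wrist");print(tip(c))
cv2.imwrite("pics/w2.png",np.hstack([cv2.resize(w["pixels"],(400,300)),cv2.resize(c["pixels"][180:330,230:430],(400,300),interpolation=cv2.INTER_CUBIC)])[:,:,::-1])
E
```

```text
3.2 [ 0.57372448 -0.05770107  0.25384974] [-0.00226184 -0.04368169  0.25384974] [-0.32052546 -0.46957678  1.31599871]
(np.float64(-0.20980862510092763), array([ 0.1147    , -0.03716908,  0.31454993]), (42, array([314.95, 274.43]), array([312, 270,   7,   9], dtype=int32)))
```

View pics/w2.png

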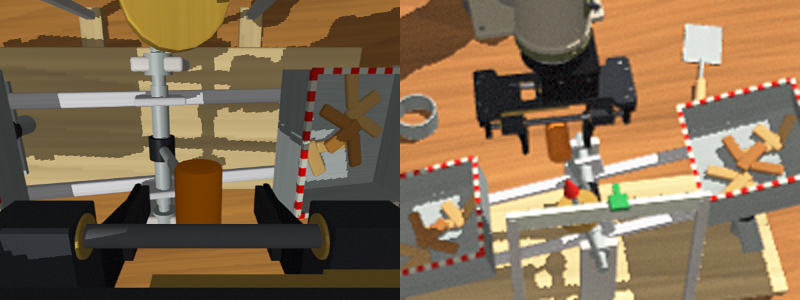

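The left panel shows the barrel centred between the open fingers. The right panel shows the red tip and clip still clear of the gripper. I'll close now.

Emit:
{"method": "play_rows", "body": {
  "claw": [1,1,1,1,1,1],
  "delta_pos": [
    [0,0,0],
    [0,0,0],
    [0,0,0],
    [0,0,0],
    [0,0,0],
    [0,0,0]
  ],
  "delta_rot": [
    [0,0,0],
    [0,0,0],
    [0,0,0],
    [0,0,0],
    [0,0,0],
    [0,0,0]
  ],
  "squeeze": 10
}}

```text
time: 3.9
ee_pos: [0.5743, -0.0567, 0.254]
eef_rot: [0.999, -0.038, -0.0, 0.0]
ft_force: [0.5, 0.3, -0.0]
width: 0.0296
grip_force: 9.2
```

```bash
cat > ctl.py <<'E'
"""usage: ctl.py mode [target] ; logs phi and theta, fits the state, plans the next rows"""
import sys,json,os
from h import *
from scipy.optimize import least_squares
I,k,cd,L=.12,.16,.012,.13
TH0=.010      # camera angle reads this much too high (stop = -0.22)
def phi_of(s):  return float(np.arcsin(np.clip(st(s["ee_pos"])[1]/L,-1,1)))
def measure(n=2):
    log=json.load(open("log.json")) if os.path.exists("log.json") else {"phi":[],"th":[]}
    for _ in range(n):
        s=r.read_state();log["phi"].append([s["time"],phi_of(s)])
        t=tip(r.camera("scene"))
        if t: log["th"].append([s["time"],t[0]-TH0,t[2][0]])
    s=r.read_state();log["phi"].append([s["time"],phi_of(s)])
    json.dump(log,open("log.json","w"));return s,log
def sim(x0,p,tt,ph):  # x0 at tt[0], fine grid
    G,m=p;x=np.array(x0,float);out=[x.copy()]
    for i in range(len(tt)-1):
        h=tt[i+1]-tt[i];a=(G*np.sin(x[0])+m-cd*x[1]+k*((ph[i]+ph[i+1])/2-x[0]))/I
        x[1]+=h*a;x[0]+=h*x[1];out.append(x.copy())
    return np.array(out)
def estimate(log,win,tfree):
    now=log["phi"][-1][0];t0=max(now-win,tfree);P=np.array(log["phi"])
    th=np.array([a[:2] for a in log["th"] if a[0]>=t0-1e-6])
    tt=np.linspace(th[0,0],now,int((now-th[0,0])/.01)+2);ph=np.interp(tt,P[:,0],P[:,1])
    def res(q):
        o=sim(q[:2],q[2:],tt,ph)
        return np.r_[(np.interp(th[:,0],tt,o[:,0])-th[:,1])/.004,(q[2]-.32)/.03,q[3]/.02,q[1]/.5]
    q=least_squares(res,[th[0,1],0,.32,0]).x;o=sim(q[:2],q[2:],tt,ph)
    return o[-1],q[2:],float(np.std(np.interp(th[:,0],tt,o[:,0])-th[:,1]))
def plan(x,p,phi,ref,n,w=1.8,z=.9,slew=.2):
    """ref(t)->angle,rate. row-by-row law on the predicted state"""
    G,m=p;x=np.array(x);T=[];tr=[]
    for i in range(n):
        xp=sim(x,p,np.linspace(0,.05,6),np.full(6,phi))[-1];r0,rd=ref(.1*i+.05)
        want=I*(-w*w*(xp[0]-r0)-2*z*w*(xp[1]-rd))
        ph=xp[0]+(want-G*np.sin(xp[0])-m+cd*xp[1])/k
        ph=np.clip(ph,x[0]-.95,x[0]+.95);ph=np.clip(ph,phi-slew,phi+slew)
        x=sim(x,p,np.linspace(0,.1,11),np.linspace(phi,ph,11))[-1];phi=ph;T.append(ph);tr.append(x[0])
    return T,tr
def rows(s,phis,dz=-.010):
    """tool-axis increments (units of 200 mm) from the measured pose along the grip's arc, dz = TCP below barrel"""
    M=R.from_quat(s["eef_rot"]).as_matrix();pos=s["ee_pos"];out=[]
    for f in phis:
        g=O+L*np.sin(f)*Y-.002*X;q=np.r_[g,.14+L*np.cos(f)+dz]
        out.append((M.T@(q-pos)/.2).round(3));pos=q
    return out
if __name__=="__main__":
    m=sys.argv[1];s,log=measure(3 if m=="fit" else 2);phi=phi_of(s)
    print("t %.2f phi %.3f grip_y/z %s F %s w %.4f"%(s["time"],phi,st(s["ee_pos"])[1:].round(4),s["ft_force"].round(1),s["width"]),"th",[(round(a[0],2),round(a[1],3),a[2]) for a in log["th"][-3:]])
    if m=="ramp": # given phi targets
        print([list(map(float,a)) for a in rows(s,[float(a) for a in sys.argv[2:]])])
    if m=="fit":
        tf,tgt,rate=map(float,sys.argv[2:5]);n=int(sys.argv[5]) if len(sys.argv)>5 else 4
        x,p,e=estimate(log,2.5,tf);print("x",x.round(4),"G,m",p.round(4),"rms %.4f"%e)
        d=tgt-x[0]
        def ref(t):
            g=np.sign(d)*min(abs(d),rate*(t+.5)) ; return x[0]+g,(np.sign(d)*rate if abs(d)>rate*(t+.5) else 0.)
        T,tr=plan(x,p,phi,ref,n);print("phi",np.round(T,3),"pred",np.round(tr,3));print([list(map(float,a)) for a in rows(s,T)])
E
python3 ctl.py ramp -.25 -.2 -.15 -.1 -.05 0
```

```text
t 4.00 phi -0.335 grip_y/z [-0.0427  0.254 ] F [-0.4 -0.9  0.7] w 0.0298 th [(3.9, np.float64(-0.22), 41), (3.95, np.float64(-0.22), 41)]
[[-0.002, -0.053, -0.01], [-0.0, -0.032, -0.007], [-0.0, -0.032, -0.006], [-0.0, -0.032, -0.004], [-0.0, -0.032, -0.002], [-0.0, -0.032, -0.001]]
```

Emit:
{"method": "play_rows", "body": {
  "claw": [1,1,1,1,1,1],
  "delta_pos": [
    [0,-0.053,-0.01],
    [0,-0.032,-0.007],
    [0,-0.032,-0.006],
    [0,-0.032,-0.004],
    [0,-0.032,-0.002],
    [0,-0.032,-0.001]
  ],
  "delta_rot": [
    [0,0,0],
    [0,0,0],
    [0,0,0],
    [0,0,0],
    [0,0,0],
    [0,0,0]
  ]
}}

```text
time: 4.6
ee_pos: [0.5777, -0.0137, 0.2601]
eef_rot: [0.999, -0.038, 0.0, 0.0]
ft_force: [1.3, -2.3, 1.5]
width: 0.0294
grip_force: 10.0
```

```bash
python3 ctl.py ramp .03 .06 .09 .12
```

```text
t 4.70 phi 0.010 grip_y/z [0.0014 0.26  ] F [ 1.7 -2.   2.4] w 0.0297 th [(3.95, -0.22, 41), (4.6, np.float64(-0.221), 42), (4.65, np.float64(-0.221), 42)]
[[-0.002, -0.013, 0.0], [0.0, -0.019, 0.001], [0.0, -0.019, 0.001], [0.0, -0.019, 0.002]]
```

Emit:
{"method": "play_rows", "body": {
  "claw": [1,1,1,1],
  "delta_pos": [
    [0,-0.013,0],
    [0,-0.019,0.001],
    [0,-0.019,0.001],
    [0,-0.019,0.002]
  ],
  "delta_rot": [
    [0,0,0],
    [0,0,0],
    [0,0,0],
    [0,0,0]
  ]
}}

```text
time: 5.1
ee_pos: [0.5786, -0.0002, 0.259]
eef_rot: [0.999, -0.038, -0.0, 0.0]
ft_force: [1.6, -2.2, 1.2]
width: 0.0297
grip_force: 10.0
```

```bash
python3 ctl.py ramp .15 .18 .21 .24
```

```text
t 5.20 phi 0.113 grip_y/z [0.0147 0.259 ] F [ 1.2 -1.   1.7] w 0.0297 th [(4.65, -0.221, 42), (5.1, np.float64(-0.221), 42), (5.15, np.float64(-0.219), 42)]
[[-0.002, -0.024, 0.002], [-0.0, -0.019, 0.003], [-0.0, -0.019, 0.004], [-0.0, -0.019, 0.004]]
```

Emit:
{"method": "play_rows", "body": {
  "claw": [1,1,1,1],
  "delta_pos": [
    [0,-0.024,0.002],
    [0,-0.019,0.003],
    [0,-0.019,0.004],
    [0,-0.019,0.004]
  ],
  "delta_rot": [
    [0,0,0],
    [0,0,0],
    [0,0,0],
    [0,0,0]
  ]
}}

```text
time: 5.6
ee_pos: [0.5798, 0.0162, 0.2564]
eef_rot: [0.999, -0.038, -0.0, 0.0]
ft_force: [0.6, -2.0, 1.3]
width: 0.0297
grip_force: 10.0
```

```bash
python3 ctl.py ramp .27 .3 .33 .36
```

```text
t 5.70 phi 0.240 grip_y/z [0.0309 0.2563] F [ 0.7 -1.7  1.2] w 0.0294 th [(5.15, -0.219, 42), (5.6, np.float64(-0.221), 42), (5.65, np.float64(-0.219), 38)]
[[-0.001, -0.019, 0.005], [0.0, -0.019, 0.005], [0.0, -0.019, 0.006], [0.0, -0.018, 0.007]]
```

Emit:
{"method": "play_rows", "body": {
  "claw": [1,1,1,1],
  "delta_pos": [
    [0,-0.019,0.005],
    [0,-0.019,0.005],
    [0,-0.019,0.006],
    [0,-0.018,0.007]
  ],
  "delta_rot": [
    [0,0,0],
    [0,0,0],
    [0,0,0],
    [0,0,0]
  ]
}}

```text
time: 6.1
ee_pos: [0.581, 0.0312, 0.2518]
eef_rot: [0.999, -0.038, 0.0, 0.0]
ft_force: [0.9, -2.5, 1.7]
width: 0.03
grip_force: 10.0
```

```bash
python3 ctl.py ramp .39 .42 .45 .48
```

```text
t 6.20 phi 0.361 grip_y/z [0.0459 0.2517] F [ 0.9 -1.5  1.1] w 0.0299 th [(5.65, -0.219, 38), (6.1, np.float64(-0.218), 45), (6.15, np.float64(-0.217), 45)]
[[-0.002, -0.018, 0.007], [-0.0, -0.018, 0.008], [-0.0, -0.018, 0.008], [-0.0, -0.017, 0.009]]
```

Emit:
{"method": "play_rows", "body": {
  "claw": [1,1,1],
  "delta_pos": [
    [0,-0.018,0.007],
    [0,-0.012,0.006],
    [0,0,0]
  ],
  "delta_rot": [
    [0,0,0],
    [0,0,0],
    [0,0,0]
  ]
}}

```text
time: 6.5
ee_pos: [0.5815, 0.0372, 0.2492]
eef_rot: [0.999, -0.038, 0.0, -0.0]
ft_force: [0.1, -1.6, 0.9]
width: 0.0299
grip_force: 10.0
```

```bash
python3 ctl.py ramp .45 .48 .5 .5
```

```text
t 6.60 phi 0.406 grip_y/z [0.0513 0.2493] F [ 0.8 -0.3  1.3] w 0.0299 th [(6.15, -0.217, 45), (6.5, np.float64(-0.2), 46), (6.55, np.float64(-0.196), 46)]
[[-0.002, -0.026, 0.011], [-0.0, -0.017, 0.009], [-0.0, -0.011, 0.006], [0.0, 0.0, 0.0]]
```

```bash
python3 ctl.py fit 6.05 .05 .1 3
```

```text
t 6.75 phi 0.405 grip_y/z [0.0512 0.2493] F [ 0.4 -1.1  0.7] w 0.0299 th [(6.6, np.float64(-0.19), 43), (6.65, np.float64(-0.185), 44), (6.7, np.float64(-0.181), 43)]
x [-0.1734  0.1347] G,m [ 0.3228 -0.0063] rms 0.0006
phi [0.221 0.192 0.167] pred [-0.159 -0.144 -0.13 ]
[[-0.002, 0.114, -0.038], [0.0, 0.018, -0.004], [0.0, 0.016, -0.003]]
```

Emit:
{"method": "play_rows", "body": {
  "claw": [1,1,1],
  "delta_pos": [
    [-0.002,0.114,-0.038],
    [0,0.018,-0.004],
    [0,0.016,-0.003]
  ],
  "delta_rot": [
    [0,0,0],
    [0,0,0],
    [0,0,0]
  ]
}}

```text
time: 7.05
ee_pos: [0.5787, 0.0079, 0.2585]
eef_rot: [0.999, -0.038, 0.0, -0.0]
ft_force: [-1.3, 2.8, 1.3]
width: 0.0294
grip_force: 10.0
```

```bash
python3 ctl.py fit 6.05 .05 .1 4
```

```text
t 7.20 phi 0.172 grip_y/z [0.0223 0.2583] F [-1.8  1.4  3.9] w 0.0294 th [(7.05, np.float64(-0.141), 46), (7.1, np.float64(-0.132), 41), (7.15, np.float64(-0.13), 44)]
x [-0.1231  0.1075] G,m [ 0.3253 -0.0142] rms 0.0010
phi [0.328 0.277 0.235 0.199] pred [-0.112 -0.1   -0.087 -0.074]
[[0.001, -0.098, 0.026], [0.0, 0.032, -0.01], [0.0, 0.027, -0.007], [0.0, 0.023, -0.005]]
```

Emit:
{"method": "play_rows", "body": {
  "claw": [1,1,1,1],
  "delta_pos": [
    [0,-0.098,0.026],
    [0,0.032,-0.01],
    [0,0.027,-0.007],
    [0,0.023,-0.005]
  ],
  "delta_rot": [
    [0,0,0],
    [0,0,0],
    [0,0,0],
    [0,0,0]
  ]
}}

```text
time: 7.6
ee_pos: [0.5789, 0.0105, 0.2576]
eef_rot: [0.999, -0.038, -0.0, -0.0]
ft_force: [-0.2, 2.0, 2.8]
width: 0.0297
grip_force: 10.0
```

```bash
python3 ctl.py fit 6.05 .05 .1 4
```

```text
t 7.75 phi 0.187 grip_y/z [0.0242 0.2576] F [-2.1  1.   2.3] w 0.0292 th [(7.6, np.float64(-0.081), 44), (7.65, np.float64(-0.073), 42), (7.7, np.float64(-0.067), 41)]
x [-0.063   0.1116] G,m [ 0.3299 -0.0124] rms 0.0012
phi [0.233 0.186 0.147 0.114] pred [-0.051 -0.039 -0.026 -0.012]
[[0.001, -0.029, 0.006], [0.0, 0.03, -0.006], [0.0, 0.025, -0.004], [0.0, 0.021, -0.003]]
```

Emit:
{"method": "play_rows", "body": {
  "claw": [1,1,1,1],
  "delta_pos": [
    [0,-0.029,0.006],
    [0,0.03,-0.006],
    [0,0.025,-0.004],
    [0,0.021,-0.003]
  ],
  "delta_rot": [
    [0,0,0],
    [0,0,0],
    [0,0,0],
    [0,0,0]
  ]
}}

```text
time: 8.15
ee_pos: [0.5783, 0.0008, 0.259]
eef_rot: [0.999, -0.038, -0.0, -0.0]
ft_force: [-0.7, 2.2, 1.5]
width: 0.0296
grip_force: 10.0
```

```bash
python3 ctl.py fit 6.05 .05 .08 4
```

```text
t 8.30 phi 0.114 grip_y/z [0.0148 0.2591] F [-0.9  0.3  2.3] w 0.0296 th [(8.15, np.float64(-0.014), 41), (8.2, np.float64(-0.01), 43), (8.25, np.float64(-0.003), 39)]
x [0.0039 0.1282] G,m [ 0.3303 -0.0123] rms 0.0012
phi [ 0.044 -0.156 -0.154 -0.122] pred [0.017 0.029 0.039 0.046]
[[0.0, 0.045, -0.004], [0.0, 0.13, 0.007], [-0.0, -0.001, -0.0], [-0.0, -0.021, -0.003]]
```

Emit:
{"method": "play_rows", "body": {
  "claw": [1,1,1,1],
  "delta_pos": [
    [0,0.045,-0.004],
    [0,0.13,0.007],
    [0,0,0],
    [0,-0.021,-0.003]
  ],
  "delta_rot": [
    [0,0,0],
    [0,0,0],
    [0,0,0],
    [0,0,0]
  ]
}}

```text
time: 8.7
ee_pos: [0.576, -0.0317, 0.2589]
eef_rot: [0.999, -0.039, -0.0, 0.001]
ft_force: [-0.1, -2.2, 3.4]
width: 0.0299
grip_force: 10.0
```

```bash
python3 ctl.py fit 6.05 .05 .08 4; python3 - <<'E'
from h import *
c=r.camera("scene");print(tip(c),blobs(c["pixels"],"green",(295,370,255,300)))
cv2.imwrite("pics/c3.png",cv2.resize(c["pixels"][230:310,270:390],None,fx=5,fy=5,interpolation=cv2.INTER_CUBIC)[:,:,::-1])
E
```

```text
t 8.85 phi -0.113 grip_y/z [-0.0147  0.2592] F [ 0.6 -1.8  2.2] w 0.0297 th [(8.7, np.float64(0.02), 34), (8.75, np.float64(0.021), 32), (8.8, np.float64(0.018), 34)]
x [ 0.0198 -0.0315] G,m [ 0.2599 -0.0214] rms 0.0029
phi [0.087 0.287 0.297 0.249] pred [0.015 0.011 0.008 0.007]
[[-0.0, -0.13, -0.002], [0.0, -0.128, 0.024], [-0.0, -0.006, 0.002], [0.0, 0.03, -0.008]]
(np.float64(0.028373343176127764), array([0.1147    , 0.00504527, 0.31776957]), (35, array([333.06, 271.6 ]), array([330, 267,   7,   9], dtype=int32))) [(81, array([338.53, 279.69]), array([334, 272,  11,  13], dtype=int32))]
```

View pics/c3.png

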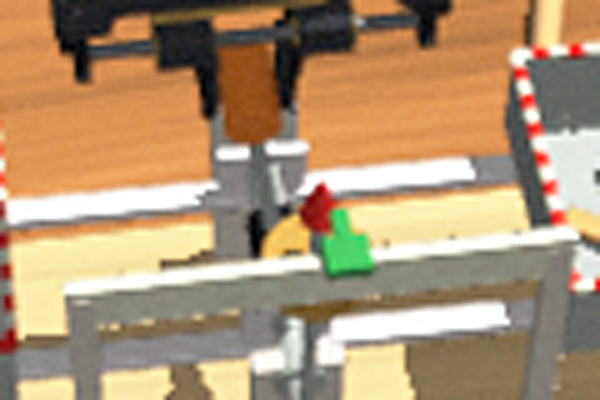

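The crop shows the cone partly hidden behind the clip's tab, at about full-resolution (334,271) against clip (339,279). That biases the red centroid. I'll measure the angle from the tins' red rim stripes instead, calibrated on the first picture.

```bash
cat >> h.py <<'E'
def stripes(c,box):
    h=cv2.cvtColor(c["pixels"],cv2.COLOR_RGB2HSV).astype(int);u0,u1,v0,v1=box;h=h[v0:v1,u0:u1]
    w=((h[...,0]<6)|(h[...,0]>172))*np.clip(h[...,1]-140,0,60)*(h[...,2]>60)
    v,u=np.indices(w.shape);uv=((u*w).sum()/w.sum()+u0,(v*w).sum()/w.sum()+v0)
    o,d=ray(c,uv);n=np.r_[X,0];q=np.r_[O,0];p=st(o+d*((q-o)@n)/(d@n));return p,int((w>0).sum())
BR=(195,277,235,345);BL=(365,450,200,300)
def tin(c):
    pr,n1=stripes(c,BR);pl,n2=stripes(c,BL)
    return np.arctan2(pr[2]-.14,-pr[1]),np.arctan2(pl[2]-.14,pl[1]),n1,n2
E
python3 - <<'E'
from h import *
c=r.camera("scene");print("now",r.read_state()["time"],tin(c),tip(c)[0]-.01)
cv2.imwrite("pics/now.png",c["pixels"][:,:,::-1])
a=dict(c);a["pixels"]=cv2.imread("pics/scene0.png")[:,:,::-1].copy();print("start",tin(a),tip(a)[0]-.01)
for x in (a,c): print(stripes(x,BR),stripes(x,BL))
E
```

```text
now 8.95 (np.float64(0.13296768423036798), np.float64(0.08802101860634193), 214, 181) 0.016012388490837172
start (np.float64(-0.10456877184506463), np.float64(0.33392625554124716), 207, 196) -0.2199107701061057
(array([ 5.03036200e-17, -2.22158537e-01,  1.16684109e-01]), 207) (array([4.51753944e-17, 2.22546643e-01, 2.17205368e-01]), 196)
(array([ 1.54772260e-17, -2.25711069e-01,  1.70190415e-01]), 214) (array([4.67369782e-19, 2.40595604e-01, 1.61232332e-01]), 181)
```

Both tins agree with the pointer: the rocker is at about +0.02. The estimator missed the row-by-row φ profile, so I'll log the commanded knots too.

```bash
python3 - <<'E'
import json
l=json.load(open("log.json"))
l["phi"]+=[[6.85,.221],[6.95,.192],[7.3,.328],[7.4,.277],[7.5,.235],[7.85,.233],[7.95,.186],[8.05,.147],[8.4,.044],[8.5,-.156],[8.6,-.154]]
l["phi"].sort();l["th"]+=[[8.9,.017,40]]
json.dump(l,open("log.json","w"))
s=open("ctl.py").read()
s=s.replace('''        t=tip(r.camera("scene"))
        if t: log["th"].append([s["time"],t[0]-TH0,t[2][0]])''','''        c=r.camera("scene");a=tin(c)[0]-.1154;t=tip(c)
        if t and t[2][0]>=39: a=(a+t[0]-TH0)/2
        log["th"].append([s["time"],float(a),t[2][0] if t else 0])''')
s=s.replace('''    for _ in range(n):
''','''    if os.path.exists("plan.json"):
        t0,T=json.load(open("plan.json"));tn=r.read_state()["time"]
        log["phi"]+=[[t0+.1*(i+1),f] for i,f in enumerate(T) if t0+.1*(i+1)<tn-.01];os.remove("plan.json")
    for _ in range(n):
''')
s=s.replace('''T,tr=plan(x,p,phi,ref,n);''','''T,tr=plan(x,p,phi,ref,n);json.dump([s["time"],list(map(float,T))],open("plan.json","w"));''')
open("ctl.py","w").write(s)
E
python3 ctl.py fit 6.05 .05 .08 4
```

```text
t 9.10 phi -0.117 grip_y/z [-0.0152  0.2591] F [ 0.1 -0.8  3.5] w 0.0299 th [(8.95, 0.019, 36), (9.0, -0.029, 38), (9.05, -0.011, 37)]
x [-0.0177 -0.1634] G,m [ 0.2468 -0.0254] rms 0.0074
phi [0.083 0.283 0.483 0.683] pred [-0.036 -0.054 -0.072 -0.085]
[[-0.0, -0.13, -0.002], [-0.0, -0.128, 0.024], [-0.0, -0.12, 0.049], [-0.0, -0.108, 0.071]]
```

Emit:
{"method": "play_rows", "body": {
  "claw": [1,1],
  "delta_pos": [
    [0,-0.13,-0.002],
    [0,-0.128,0.024]
  ],
  "delta_rot": [
    [0,0,0],
    [0,0,0]
  ]
}}

```text
time: 9.3
ee_pos: [0.5802, 0.0218, 0.2549]
eef_rot: [0.999, -0.039, 0.0, 0.0]
ft_force: [1.2, -1.0, 1.3]
width: 0.0296
grip_force: 10.0
```

```bash
python3 - <<'E'
from h import *
a=cv2.imread("pics/scene0.png")[:,:,::-1].copy()
b=cv2.imread("pics/now.png")[:,:,::-1].copy()
c=r.camera("scene");cam={k:c[k] for k in("camera_matrix","cam_to_world")}
cv2.imwrite("pics/now2.png",c["pixels"][:,:,::-1])
t=r.read_state()["time"]
def flow(p,q,pts):
    g=[cv2.cvtColor(i,cv2.COLOR_RGB2GRAY) for i in(p,q)]
    n,s,e=cv2.calcOpticalFlowPyrLK(*g,pts,None,winSize=(21,21),maxLevel=3);return n,s.ravel(),e.ravel()
for nm,im in(("b",b),("c",c["pixels"])):
    d={**cam,"pixels":im};print(t,nm,"tip",tip(d)[0]-.01,tip(d)[2],"tinR,L",tin(d)[0]-.1154,.1139-tin(d)[1]+0.0,tin(d)[2:])
    for box in(BR,BL):
        m=np.zeros(a.shape[:2],np.uint8);m[box[2]+5:box[3]-5,box[0]+5:box[1]-5]=255
        pts=cv2.goodFeaturesToTrack(cv2.cvtColor(a,cv2.COLOR_RGB2GRAY),40,.05,5,mask=m)
        n,s,e=flow(a,im,pts);k=(s>0)&(e<20);D=(n-pts)[k,0];print(len(D),np.median(D,0),D.std(0).round(2))
E
```

```text
9.35 b tip 0.016012388490837172 (35, array([332.89, 271.49]), array([330, 267,   6,   9], dtype=int32)) tinR,L 0.017567684230367975 0.025878981393658074 (214, 181)
0 [nan nan] [nan nan]
9 [ 2.070221 12.213913] [2.7  5.63]
9.35 c tip -0.031763573723018954 (42, array([329.24, 271.81]), array([326, 267,   7,   9], dtype=int32)) tinR,L -0.07447481686764401 -0.020785567857743853 (182, 196)
2 [-0.5799179 -9.231415 ] [3.45 2.38]
15 [2.4898682 9.49585  ] [1.8  2.82]
  return _methods._mean(a, axis=axis, dtype=dtype,
  ret = um.true_divide(
  ret = _var(a, axis=axis, dtype=dtype, out=out, ddof=ddof,
  arrmean = um.true_divide(arrmean, div, out=arrmean,
  ret = um.true_divide(
```

```bash
cat >> h.py <<'E'
def apex(c,box=(285,375,250,300)):
    h=cv2.cvtColor(c["pixels"],cv2.COLOR_RGB2HSV).astype(int);u0,u1,v0,v1=box;h=h[v0:v1,u0:u1]
    w=((h[...,0]<5)|(h[...,0]>174))*np.clip(h[...,1]-150,0,60)*(h[...,2]>70)
    m=(w>0).astype(np.uint8);n,l,s,ce=cv2.connectedComponentsWithStats(m)
    if n<2: return None
    i=1+s[1:,4].argmax();w=w*(l==i);top=s[i,1];w[top+5:]=0
    v,u=np.indices(w.shape);uv=((u*w).sum()/w.sum()+u0,(v*w).sum()/w.sum()+v0)
    o,d=ray(c,uv);n_=np.r_[X,0];q=np.r_[O+.1147*X,0];p=st(o+d*((q-o)@n_)/(d@n_))
    return np.arctan2(p[1],p[2]-.14),int(s[i,4]),p
E
python3 - <<'E'
from h import *
import json
s0=r.read_state()["time"];c=r.camera("scene")
A={}
for n in("scene0","now","now2"):
    d=dict(c);d["pixels"]=cv2.imread(f"pics/{n}.png")[:,:,::-1].copy();A[n]=apex(d);print(n,A[n],tip(d)[0]-.01)
A["c"]=apex(c);print(A["c"],tip(c)[0]-.01,s0)
o=A["scene0"][0]+.22;print("offset",o)
l=json.load(open("log.json"));l["th"]=[a for a in l["th"] if a[0]<8.6]+[[8.9,A["now"][0]-o,0],[9.3,A["now2"][0]-o,0],[s0,A["c"][0]-o,0]]
l["phi"]=[a for a in l["phi"]]+[[9.2,.083]];l["phi"].sort();json.dump(l,open("log.json","w"))
s=open("ctl.py").read()
i=s.index('        c=r.camera("scene");a=tin');j=s.index('    s=r.read_state();log["phi"]')
s=s[:i]+f'''        c=r.camera("scene");a=apex(c)
        if a: log["th"].append([s["time"],float(a[0]-{o:.4f}),a[1]])
'''+s[j:]
open("ctl.py","w").write(s)
E
rm -f plan.json; python3 ctl.py fit 6.05 .05 .08 4
```

```text
scene0 (np.float64(-0.20518659297216818), 47, array([ 0.1147    , -0.03781867,  0.32171963])) -0.2199107701061057
now (np.float64(0.025561011026830487), 40, array([0.1147    , 0.00473773, 0.32530942])) 0.016012388490837172
now2 (np.float64(-0.021231929264134666), 48, array([ 0.1147    , -0.00397152,  0.32702588])) -0.031763573723018954
(np.float64(-0.027998153976769646), 50, array([ 0.1147    , -0.00523686,  0.32699423])) -0.035173389571563504 9.35
offset 0.01481340702783182  File "ctl.py", line 18
    c=r.camera("scene");a=tin(c)[0]-.1154;t=tip(c)
IndentationError: unexpected indent
```

```bash
python3 - <<'E'
s=open("ctl.py").read()
i=s.index("def measure");j=s.index("def sim")
s=s[:i]+'''def measure(n=2):
    log=json.load(open("log.json"))
    if os.path.exists("plan.json"):
        t0,T=json.load(open("plan.json"));tn=r.read_state()["time"];os.remove("plan.json")
        log["phi"]+=[[t0+.1*(i+1),f] for i,f in enumerate(T) if t0+.1*(i+1)<tn-.01]
    for _ in range(n):
        s=r.read_state();log["phi"].append([s["time"],phi_of(s)])
        c=r.camera("scene");a=apex(c)
        if a: log["th"].append([s["time"],float(a[0]-.0148),a[1]])
    s=r.read_state();log["phi"].append([s["time"],phi_of(s)])
    json.dump(log,open("log.json","w"));return s,log
'''+s[j:]
open("ctl.py","w").write(s)
E
python3 ctl.py fit 6.05 .05 .08 4
```

```text
t 9.55 phi 0.292 grip_y/z [0.0374 0.2547] F [1.1 3.  4.2] w 0.0297 th [(9.4, -0.05, 48), (9.45, -0.055, 49), (9.5, -0.058, 50)]
x [-0.0676 -0.1144] G,m [ 0.3151 -0.0217] rms 0.0022
phi [0.492 0.692 0.614 0.502] pred [-0.078 -0.084 -0.084 -0.08 ]
[[-0.0, -0.12, 0.051], [0.0, -0.108, 0.073], [-0.0, 0.04, -0.031], [-0.0, 0.062, -0.039]]
```

Emit:
{"method": "play_rows", "body": {
  "claw": [1,1,1,1],
  "delta_pos": [
    [0,-0.12,0.051],
    [0,-0.108,0.073],
    [0,0.04,-0.031],
    [0,0.062,-0.039]
  ],
  "delta_rot": [
    [0,0,0],
    [0,0,0],
    [0,0,0],
    [0,0,0]
  ]
}}

```text
time: 9.95
ee_pos: [0.5811, 0.0485, 0.2433]
eef_rot: [0.999, -0.036, -0.001, -0.001]
ft_force: [-0.7, 2.8, 2.6]
width: 0.0294
grip_force: 10.0
```

```bash
python3 ctl.py fit 6.05 .05 .08 4
```

```text
t 10.10 phi 0.481 grip_y/z [0.0601 0.2446] F [-3.3  2.4  5.6] w 0.0294 th [(9.95, -0.064, 45), (10.0, -0.058, 48), (10.05, -0.052, 48)]
x [-0.0462  0.1563] G,m [ 0.2972 -0.0199] rms 0.0034
phi [ 0.281  0.081 -0.077 -0.047] pred [-0.029 -0.01   0.008  0.023]
[[0.003, 0.12, -0.051], [0.0, 0.128, -0.023], [0.0, 0.103, -0.0], [-0.0, -0.019, -0.001]]
```

Emit:
{"method": "play_rows", "body": {
  "claw": [1,1,1,1],
  "delta_pos": [
    [0.003,0.12,-0.051],
    [0,0.128,-0.023],
    [0,0.103,0],
    [0,-0.019,-0.001]
  ],
  "delta_rot": [
    [0,0,0],
    [0,0,0],
    [0,0,0],
    [0,0,0]
  ]
}}

```text
time: 10.5
ee_pos: [0.5769, -0.0251, 0.2592]
eef_rot: [0.999, -0.042, -0.0, 0.001]
ft_force: [-1.8, -1.1, 3.1]
width: 0.0295
grip_force: 10.0
```

```bash
python3 ctl.py fit 6.05 .05 .08 3
```

```text
t 10.65 phi -0.050 grip_y/z [-0.0064  0.2591] F [-0.9 -1.1  3.5] w 0.0298 th [(10.5, 0.021, 36), (10.55, 0.028, 35), (10.6, 0.032, 31)]
x [0.0403 0.1131] G,m [ 0.3348 -0.0181] rms 0.0019
phi [-0.173 -0.129 -0.092] pred [0.05  0.058 0.062]
[[-0.002, 0.08, 0.005], [-0.0, -0.029, -0.004], [-0.0, -0.024, -0.003]]
```

Emit:
{"method": "play_rows", "body": {
  "claw": [1,1,1],
  "delta_pos": [
    [-0.002,0.08,0.005],
    [0,-0.029,-0.004],
    [0,-0.024,-0.003]
  ],
  "delta_rot": [
    [0,0,0],
    [0,0,0],
    [0,0,0]
  ]
}}

```text
time: 10.95
ee_pos: [0.5765, -0.0255, 0.2591]
eef_rot: [0.999, -0.039, -0.0, 0.0]
ft_force: [0.2, -2.5, 1.5]
width: 0.0297
grip_force: 10.0
```

```bash
python3 ctl.py fit 6.05 .05 .08 4
```

```text
t 11.10 phi -0.075 grip_y/z [-0.0098  0.2592] F [ 0.  -0.9  2.5] w 0.0294 th [(10.95, 0.049, 26), (11.0, 0.05, 26), (11.05, 0.05, 26)]
x [ 0.049  -0.0265] G,m [ 0.3056 -0.0216] rms 0.0019
phi [0.125 0.187 0.166 0.15 ] pred [0.046 0.043 0.041 0.039]
[[-0.001, -0.13, 0.001], [0.0, -0.04, 0.006], [-0.0, 0.013, -0.002], [-0.0, 0.011, -0.002]]
```

Emit:
{"method": "play_rows", "body": {
  "claw": [1,1,1,1],
  "delta_pos": [
    [-0.001,-0.12,0.001],
    [0,-0.04,0.006],
    [0,0.013,-0.002],
    [0,0.011,-0.002]
  ],
  "delta_rot": [
    [0,0,0],
    [0,0,0],
    [0,0,0],
    [0,0,0]
  ]
}}

```text
time: 11.5
ee_pos: [0.5784, 0.0029, 0.2585]
eef_rot: [0.999, -0.037, -0.0, -0.001]
ft_force: [-0.1, 2.1, 2.0]
width: 0.0298
grip_force: 10.0
```

```bash
python3 ctl.py fit 6.05 .05 .08 3; python3 - <<'E'
from h import *
c=r.camera("scene");cv2.imwrite("pics/c4.png",cv2.resize(c["pixels"][240:300,290:380],None,fx=7,fy=7,interpolation=cv2.INTER_CUBIC)[:,:,::-1])
E
```

```text
t 11.65 phi 0.125 grip_y/z [0.0162 0.2586] F [-0.7  2.   2.2] w 0.0293 th [(11.5, 0.036, 32), (11.55, 0.034, 31), (11.6, 0.033, 30)]
x [ 0.0329 -0.0137] G,m [ 0.3169 -0.0226] rms 0.0007
phi [0.183 0.162 0.146] pred [0.032 0.032 0.032]
[[0.001, -0.037, 0.004], [0.0, 0.013, -0.002], [0.0, 0.011, -0.002]]
```

View pics/c4.png

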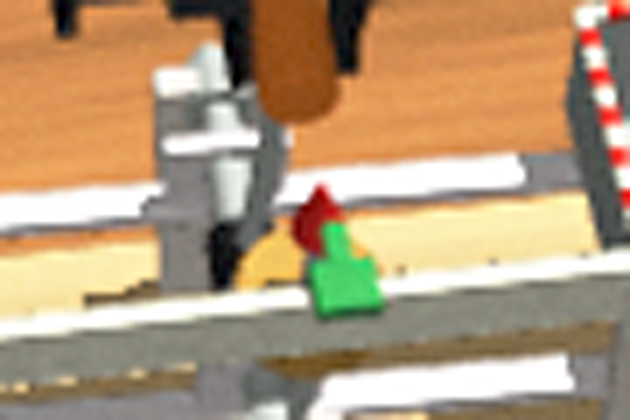

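The crop shows the red tip about at the clip, near full-resolution (336,269) against clip tab (338,275). I'll keep holding it.

Emit:
{"method": "play_rows", "body": {
  "claw": [1,1,1,1],
  "delta_pos": [
    [0.001,-0.037,0.004],
    [0,0.013,-0.002],
    [0,0.011,-0.002],
    [0,0,0]
  ],
  "delta_rot": [
    [0,0,0],
    [0,0,0],
    [0,0,0],
    [0,0,0]
  ]
}}

```text
time: 12.1
ee_pos: [0.5787, 0.0051, 0.2585]
eef_rot: [0.999, -0.038, -0.0, -0.0]
ft_force: [-1.7, 2.1, 1.0]
width: 0.0292
grip_force: 10.0
```

```bash
python3 ctl.py fit 6.05 .05 .08 5
```

```text
t 12.25 phi 0.150 grip_y/z [0.0194 0.2585] F [-0.6  2.5  1.7] w 0.0296 th [(12.1, 0.032, 31), (12.15, 0.032, 29), (12.2, 0.033, 30)]
x [0.0337 0.0177] G,m [ 0.318  -0.0229] rms 0.0006
phi [0.098 0.095 0.093 0.091 0.09 ] pred [0.036 0.038 0.039 0.041 0.042]
[[-0.0, 0.033, -0.004], [0.0, 0.002, -0.0], [0.0, 0.001, -0.0], [0.0, 0.001, -0.0], [0.0, 0.001, -0.0]]
```

Emit:
{"method": "play_rows", "body": {
  "claw": [1,1,1,1,1],
  "delta_pos": [
    [0,0.033,-0.004],
    [0,0.002,0],
    [0,0.001,0],
    [0,0.001,0],
    [0,0.001,0]
  ],
  "delta_rot": [
    [0,0,0],
    [0,0,0],
    [0,0,0],
    [0,0,0],
    [0,0,0]
  ]
}}

```text
time: 12.75
ee_pos: [0.5782, -0.0026, 0.2594]
eef_rot: [0.999, -0.038, -0.0, 0.0]
ft_force: [-2.2, 2.0, 3.2]
width: 0.0296
grip_force: 10.0
```

```bash
python3 ctl.py fit 6.05 .05 .08 5
```

```text
t 12.90 phi 0.090 grip_y/z [0.0117 0.2594] F [-2.1  1.2  3.9] w 0.0292 th [(12.75, 0.042, 27), (12.8, 0.042, 27), (12.85, 0.044, 26)]
x [0.0439 0.0106] G,m [ 0.3183 -0.0229] rms 0.0006
phi [0.09 0.09 0.09 0.09 0.09] pred [0.045 0.046 0.046 0.047 0.048]
[[-0.001, 0.0, -0.0], [-0.0, -0.0, 0.0], [-0.0, -0.0, 0.0], [-0.0, -0.0, 0.0], [-0.0, -0.0, 0.0]]
```

Emit:
{"method": "play_rows", "body": {
  "claw": [1,1,1,1,1,1],
  "delta_pos": [
    [0,0,0],
    [0,0,0],
    [0,0,0],
    [0,0,0],
    [0,0,0],
    [0,0,0]
  ],
  "delta_rot": [
    [0,0,0],
    [0,0,0],
    [0,0,0],
    [0,0,0],
    [0,0,0],
    [0,0,0]
  ]
}}

```text
time: 13.5
ee_pos: [0.5782, -0.0025, 0.2594]
eef_rot: [0.999, -0.038, 0.0, 0.0]
ft_force: [-2.8, 1.3, 3.2]
width: 0.0294
grip_force: 10.0
```

```bash
python3 ctl.py fit 6.05 .05 .08 6
```

```text
t 13.65 phi 0.090 grip_y/z [0.0117 0.2594] F [-3.   2.1  4.9] w 0.0296 th [(13.5, 0.045, 25), (13.55, 0.044, 25), (13.6, 0.044, 25)]
x [ 0.0443 -0.0038] G,m [ 0.3171 -0.0232] rms 0.0007
phi [0.127 0.12  0.114 0.11  0.106 0.103] pred [0.044 0.044 0.044 0.044 0.045 0.045]
[[-0.001, -0.024, 0.002], [0.0, 0.005, -0.001], [0.0, 0.004, -0.0], [0.0, 0.003, -0.0], [0.0, 0.002, -0.0], [0.0, 0.002, -0.0]]
```

Emit:
{"method": "play_rows", "body": {
  "claw": [1,1,1,1,1,1],
  "delta_pos": [
    [-0.001,-0.024,0.002],
    [0,0.005,-0.001],
    [0,0.004,0],
    [0,0.003,0],
    [0,0.002,0],
    [0,0.002,0]
  ],
  "delta_rot": [
    [0,0,0],
    [0,0,0],
    [0,0,0],
    [0,0,0],
    [0,0,0],
    [0,0,0]
  ]
}}

```text
time: 14.25
ee_pos: [0.5784, -0.0006, 0.2592]
eef_rot: [0.999, -0.038, 0.0, -0.0]
ft_force: [0.6, 2.4, 1.4]
width: 0.0294
grip_force: 10.0
```

```bash
python3 ctl.py fit 6.05 .05 .08 6
```

```text
t 14.40 phi 0.104 grip_y/z [0.0135 0.2592] F [0.2 1.4 1.8] w 0.0298 th [(14.25, 0.044, 24), (14.3, 0.045, 26), (14.35, 0.044, 25)]
x [0.0445 0.0027] G,m [ 0.3179 -0.0235] rms 0.0004
phi [0.109 0.106 0.104 0.102 0.1   0.099] pred [0.045 0.045 0.046 0.046 0.046 0.047]
[[-0.0, -0.003, -0.0], [0.0, 0.002, -0.0], [0.0, 0.002, -0.0], [0.0, 0.001, -0.0], [0.0, 0.001, -0.0], [0.0, 0.001, -0.0]]
```

Emit:
{"method": "play_rows", "body": {
  "claw": [1,1,1,1,1,1],
  "delta_pos": [
    [0,-0.003,0],
    [0,0.002,0],
    [0,0.002,0],
    [0,0.001,0],
    [0,0.001,0],
    [0,0.001,0]
  ],
  "delta_rot": [
    [0,0,0],
    [0,0,0],
    [0,0,0],
    [0,0,0],
    [0,0,0],
    [0,0,0]
  ]
}}

```text
time: 15.0
ee_pos: [0.5782, -0.0016, 0.2593]
eef_rot: [0.999, -0.038, 0.0, 0.0]
ft_force: [1.9, 2.4, 3.4]
width: 0.0295
grip_force: 10.0
```

```bash
python3 ctl.py fit 6.05 .05 .08 6
```

```text
t 15.15 phi 0.097 grip_y/z [0.0125 0.2593] F [2.1 2.2 3.2] w 0.0295 th [(15.0, 0.049, 28), (15.05, 0.049, 26), (15.1, 0.049, 28)]
x [0.05   0.0078] G,m [ 0.3177 -0.0231] rms 0.0004
phi [0.076 0.08  0.083 0.086 0.088 0.089] pred [0.051 0.051 0.052 0.052 0.052 0.052]
[[-0.0, 0.014, -0.002], [-0.0, -0.003, 0.0], [-0.0, -0.002, 0.0], [-0.0, -0.002, 0.0], [-0.0, -0.001, 0.0], [-0.0, -0.001, 0.0]]
```

Emit:
{"method": "play_rows", "body": {
  "claw": [1,1,1,1,1,1],
  "delta_pos": [
    [0,0.014,-0.002],
    [0,-0.003,0],
    [0,-0.002,0],
    [0,-0.002,0],
    [0,-0.001,0],
    [0,-0.001,0]
  ],
  "delta_rot": [
    [0,0,0],
    [0,0,0],
    [0,0,0],
    [0,0,0],
    [0,0,0],
    [0,0,0]
  ]
}}

```text
time: 15.75
ee_pos: [0.578, -0.0032, 0.2594]
eef_rot: [0.999, -0.038, -0.0, 0.0]
ft_force: [0.7, -1.8, 1.2]
width: 0.0297
grip_force: 10.0
```

```bash
python3 ctl.py fit 6.05 .05 .08 6
```

```text
t 15.90 phi 0.085 grip_y/z [0.0111 0.2594] F [ 1.4 -1.5  0.4] w 0.0295 th [(15.75, 0.045, 26), (15.8, 0.045, 25), (15.85, 0.044, 25)]
x [ 0.0435 -0.0154] G,m [ 0.317  -0.0238] rms 0.0007
phi [0.164 0.15  0.139 0.13  0.122 0.117] pred [0.042 0.041 0.041 0.041 0.041 0.042]
[[0.0, -0.051, 0.006], [0.0, 0.009, -0.001], [0.0, 0.007, -0.001], [0.0, 0.006, -0.001], [0.0, 0.005, -0.001], [0.0, 0.004, -0.0]]
```

Emit:
{"method": "play_rows", "body": {
  "claw": [1,1,1,1,1,1],
  "delta_pos": [
    [0,-0.051,0.006],
    [0,0.009,-0.001],
    [0,0.007,-0.001],
    [0,0.006,-0.001],
    [0,0.005,-0.001],
    [0,0.004,0]
  ],
  "delta_rot": [
    [0,0,0],
    [0,0,0],
    [0,0,0],
    [0,0,0],
    [0,0,0],
    [0,0,0]
  ]
}}

```text
time: 16.5
ee_pos: [0.5783, 0.0015, 0.2593]
eef_rot: [0.999, -0.038, 0.0, -0.0]
ft_force: [0.1, 2.4, 3.8]
width: 0.0295
grip_force: 10.0
```

```bash
python3 ctl.py fit 6.05 .05 .08 6
```

```text
t 16.65 phi 0.120 grip_y/z [0.0156 0.2593] F [-0.2  1.6  3.4] w 0.0294 th [(16.5, 0.044, 25), (16.55, 0.045, 26), (16.6, 0.048, 27)]
x [0.0469 0.0144] G,m [ 0.317  -0.0236] rms 0.0010
phi [0.07  0.075 0.079 0.083 0.086 0.089] pred [0.048 0.049 0.05  0.051 0.051 0.051]
[[0.001, 0.033, -0.002], [-0.0, -0.004, 0.0], [-0.0, -0.003, 0.0], [-0.0, -0.002, 0.0], [-0.0, -0.002, 0.0], [-0.0, -0.002, 0.0]]
```

Emit:
{"method": "play_rows", "body": {
  "claw": [1,1,1,1,1,1],
  "delta_pos": [
    [0.001,0.033,-0.002],
    [0,-0.004,0],
    [0,-0.003,0],
    [0,-0.002,0],
    [0,-0.002,0],
    [0,-0.002,0]
  ],
  "delta_rot": [
    [0,0,0],
    [0,0,0],
    [0,0,0],
    [0,0,0],
    [0,0,0],
    [0,0,0]
  ]
}}

```text
time: 17.25
ee_pos: [0.5781, -0.0032, 0.2593]
eef_rot: [0.999, -0.038, -0.0, 0.0]
ft_force: [-2.2, -1.4, 1.0]
width: 0.0295
grip_force: 10.0
```

```bash
python3 ctl.py fit 6.05 .05 .08 6
```

```text
t 17.40 phi 0.087 grip_y/z [0.0113 0.2593] F [-2.8 -1.9  0.7] w 0.0299 th [(17.25, 0.055, 25), (17.3, 0.055, 24), (17.35, 0.055, 25)]
x [0.0559 0.0081] G,m [ 0.3175 -0.0229] rms 0.0005
phi [0.054 0.063 0.07  0.076 0.08  0.084] pred [0.057 0.057 0.057 0.057 0.056 0.056]
[[-0.0, 0.022, -0.003], [-0.0, -0.006, 0.0], [-0.0, -0.005, 0.0], [-0.0, -0.004, 0.0], [-0.0, -0.003, 0.0], [-0.0, -0.002, 0.0]]
```

Emit:
{"method": "play_rows", "body": {
  "claw": [1,1,1,1,1,1],
  "delta_pos": [
    [0,0.022,-0.003],
    [0,-0.006,0],
    [0,-0.005,0],
    [0,-0.004,0],
    [0,-0.003,0],
    [0,-0.002,0]
  ],
  "delta_rot": [
    [0,0,0],
    [0,0,0],
    [0,0,0],
    [0,0,0],
    [0,0,0],
    [0,0,0]
  ]
}}

```text
time: 18.0
ee_pos: [0.5781, -0.0033, 0.2599]
eef_rot: [0.999, -0.038, -0.0, 0.0]
ft_force: [-0.4, -2.1, -3.7]
width: 0.0299
grip_force: 10.0
```

```bash
python3 ctl.py fit 6.05 .05 .08 5
```

```text
t 18.15 phi 0.085 grip_y/z [0.011  0.2599] F [-0.1 -1.4 -4.8] w 0.0294 th [(18.0, 0.048, 25), (18.05, 0.045, 26), (18.1, 0.046, 26)]
x [ 0.0443 -0.0237] G,m [ 0.316  -0.0239] rms 0.0009
phi [0.183 0.165 0.151 0.14  0.13 ] pred [0.042 0.041 0.04  0.04  0.04 ]
[[-0.0, -0.063, 0.01], [0.0, 0.011, -0.002], [0.0, 0.009, -0.001], [0.0, 0.007, -0.001], [0.0, 0.006, -0.001]]
```

Held for over 7.5 s. Now lowering at about 0.1 rad/s.

```bash
python3 ctl.py fit 6.05 -.23 .08 4
```

```text
t 18.30 phi 0.085 grip_y/z [0.011  0.2599] F [-0.5 -1.8 -5.5] w 0.0298 th [(18.15, 0.044, 26), (18.2, 0.042, 26), (18.25, 0.042, 28)]
x [ 0.0402 -0.0284] G,m [ 0.3161 -0.0239] rms 0.0009
phi [-0.115 -0.048  0.008  0.054] pred [0.037 0.031 0.023 0.013]
[[-0.0, 0.13, 0.004], [-0.0, -0.044, -0.004], [-0.0, -0.036, -0.001], [-0.0, -0.03, 0.001]]
```

Emit:
{"method": "play_rows", "body": {
  "claw": [1,1,1,1],
  "delta_pos": [
    [0,0.13,0.004],
    [0,-0.044,-0.004],
    [0,-0.036,-0.001],
    [0,-0.03,0.001]
  ],
  "delta_rot": [
    [0,0,0],
    [0,0,0],
    [0,0,0],
    [0,0,0]
  ]
}}

```text
time: 18.7
ee_pos: [0.5786, -0.0061, 0.2611]
eef_rot: [0.999, -0.038, 0.001, -0.0]
ft_force: [1.6, -1.3, 2.3]
width: 0.0296
grip_force: 10.0
```

```bash
python3 ctl.py fit 6.05 -.23 .08 5
```

```text
t 18.85 phi 0.066 grip_y/z [0.0085 0.261 ] F [0.9 0.5 5. ] w 0.0298 th [(18.7, 0.016, 40), (18.75, 0.011, 40), (18.8, 0.007, 40)]
x [ 0.0005 -0.1082] G,m [ 0.3145 -0.0235] rms 0.0011
phi [0.131 0.155 0.176 0.194 0.21 ] pred [-0.011 -0.022 -0.034 -0.045 -0.057]
[[-0.004, -0.042, 0.01], [0.0, -0.016, 0.002], [0.0, -0.013, 0.002], [0.0, -0.011, 0.002], [0.0, -0.01, 0.002]]
```

Emit:
{"method": "play_rows", "body": {
  "claw": [1,1,1,1,1],
  "delta_pos": [
    [-0.004,-0.042,0.01],
    [0,-0.016,0.002],
    [0,-0.013,0.002],
    [0,-0.011,0.002],
    [0,-0.01,0.002]
  ],
  "delta_rot": [
    [0,0,0],
    [0,0,0],
    [0,0,0],
    [0,0,0],
    [0,0,0]
  ]
}}

```text
time: 19.35
ee_pos: [0.5795, 0.011, 0.2571]
eef_rot: [0.999, -0.038, 0.001, 0.0]
ft_force: [6.0, -2.3, 1.1]
width: 0.0294
grip_force: 10.0
```

```bash
python3 ctl.py fit 6.05 -.23 .08 4
```

```text
t 19.50 phi 0.197 grip_y/z [0.0254 0.257 ] F [ 5.6 -1.4  2.4] w 0.0294 th [(19.35, -0.049, 49), (19.4, -0.056, 49), (19.45, -0.058, 49)]
x [-0.0641 -0.0963] G,m [ 0.3144 -0.0223] rms 0.0008
phi [0.143 0.176 0.204 0.228] pred [-0.074 -0.084 -0.095 -0.106]
[[-0.002, 0.035, -0.008], [-0.0, -0.022, 0.003], [-0.0, -0.018, 0.003], [-0.0, -0.015, 0.003]]
```

Emit:
{"method": "play_rows", "body": {
  "claw": [1,1,1,1],
  "delta_pos": [
    [-0.002,0.035,-0.008],
    [0,-0.022,0.003],
    [0,-0.018,0.003],
    [0,-0.015,0.003]
  ],
  "delta_rot": [
    [0,0,0],
    [0,0,0],
    [0,0,0],
    [0,0,0]
  ]
}}

```text
time: 19.9
ee_pos: [0.5787, 0.0157, 0.2563]
eef_rot: [0.999, -0.038, 0.0, 0.0]
ft_force: [4.9, -2.1, 2.0]
width: 0.0299
grip_force: 10.0
```

```bash
python3 ctl.py fit 6.05 -.23 .08 4
```

```text
t 20.05 phi 0.234 grip_y/z [0.0302 0.2562] F [ 4.8 -1.8  0.6] w 0.0298 th [(19.9, -0.097, 48), (19.95, -0.101, 48), (20.0, -0.105, 49)]
x [-0.1098 -0.0849] G,m [ 0.3062 -0.0205] rms 0.0012
phi [0.139 0.178 0.21  0.237] pred [-0.118 -0.128 -0.138 -0.149]
[[0.004, 0.061, -0.013], [-0.0, -0.025, 0.004], [-0.0, -0.021, 0.004], [-0.0, -0.017, 0.004]]
```

Emit:
{"method": "play_rows", "body": {
  "claw": [1,1,1,1],
  "delta_pos": [
    [0.004,0.061,-0.013],
    [0,-0.025,0.004],
    [0,-0.021,0.004],
    [0,-0.017,0.004]
  ],
  "delta_rot": [
    [0,0,0],
    [0,0,0],
    [0,0,0],
    [0,0,0]
  ]
}}

```text
time: 20.45
ee_pos: [0.5788, 0.016, 0.2561]
eef_rot: [0.999, -0.038, -0.001, 0.0]
ft_force: [-0.8, -2.9, 0.1]
width: 0.0297
grip_force: 10.0
```

```bash
python3 ctl.py fit 6.05 -.23 .08 5
```

```text
t 20.60 phi 0.236 grip_y/z [0.0303 0.2561] F [-1.7 -1.3  0.8] w 0.0294 th [(20.45, -0.139, 49), (20.5, -0.144, 50), (20.55, -0.147, 47)]
x [-0.1524 -0.0858] G,m [ 0.2869 -0.0201] rms 0.0012
phi [0.161 0.197 0.227 0.252 0.272] pred [-0.161 -0.171 -0.181 -0.192 -0.203]
[[0.003, 0.048, -0.011], [0.0, -0.023, 0.004], [0.0, -0.019, 0.004], [0.0, -0.016, 0.004], [0.0, -0.013, 0.003]]
```

Emit:
{"method": "play_rows", "body": {
  "claw": [1,1,1,1,1],
  "delta_pos": [
    [0.003,0.04,-0.01],
    [0,-0.023,0.004],
    [0,-0.019,0.004],
    [0,-0.016,0.004],
    [0,-0.013,0.003]
  ],
  "delta_rot": [
    [0,0,0],
    [0,0,0],
    [0,0,0],
    [0,0,0],
    [0,0,0]
  ]
}}

```text
time: 21.1
ee_pos: [0.5803, 0.0217, 0.2555]
eef_rot: [0.999, -0.038, -0.0, 0.0]
ft_force: [-1.8, -2.9, 0.6]
width: 0.0294
grip_force: 10.0
```

```bash
python3 ctl.py fit 6.05 -.23 .06 3
```

```text
t 21.25 phi 0.282 grip_y/z [0.0362 0.2555] F [-1.7 -1.5 -0.1] w 0.0299 th [(21.1, -0.197, 49), (21.15, -0.2, 48), (21.2, -0.205, 49)]
x [-0.2105 -0.0974] G,m [ 0.2971 -0.0179] rms 0.0012
phi [0.482 0.454 0.425] pred [-0.22  -0.227 -0.232]
[[-0.002, -0.12, 0.052], [0.0, 0.016, -0.008], [0.0, 0.017, -0.008]]
```

Emit:
{"method": "play_rows", "body": {
  "claw": [1,1,1,1,1],
  "delta_pos": [
    [0,0,0],
    [0,0,0],
    [0,0,0],
    [0,0,0],
    [0,0,0]
  ],
  "delta_rot": [
    [0,0,0],
    [0,0,0],
    [0,0,0],
    [0,0,0],
    [0,0,0]
  ]
}}

```text
time: 21.75
ee_pos: [0.5803, 0.0218, 0.2555]
eef_rot: [0.999, -0.038, -0.0, 0.0]
ft_force: [-2.1, -1.3, 0.5]
width: 0.0295
grip_force: 10.0
```

```bash
rm -f plan.json; python3 ctl.py ramp .2 .12 .04 -.04 -.12 -.2 -.27 -.33
```

```text
t 21.85 phi 0.281 grip_y/z [0.0361 0.2555] F [-1.9 -1.3 -0.2] w 0.0296 th [(21.2, -0.205, 49), (21.75, -0.212, 47), (21.8, -0.212, 49)]
[[-0.002, 0.051, -0.009], [0.0, 0.051, -0.008], [0.0, 0.052, -0.004], [0.0, 0.052, 0.0], [0.0, 0.052, 0.004], [0.0, 0.051, 0.008], [0.0, 0.044, 0.011], [0.0, 0.037, 0.012]]
```

Emit:
{"method": "play_rows", "body": {
  "claw": [1,1,1,1,1,1,1,1],
  "delta_pos": [
    [0,0.051,-0.009],
    [0,0.051,-0.008],
    [0,0.052,-0.004],
    [0,0.052,0],
    [0,0.052,0.004],
    [0,0.051,0.008],
    [0,0.044,0.011],
    [0,0.037,0.012]
  ],
  "delta_rot": [
    [0,0,0],
    [0,0,0],
    [0,0,0],
    [0,0,0],
    [0,0,0],
    [0,0,0],
    [0,0,0],
    [0,0,0]
  ]
}}

```text
time: 22.65
ee_pos: [0.5743, -0.0569, 0.2524]
eef_rot: [0.999, -0.038, -0.0, 0.0]
ft_force: [0.4, 1.7, 1.2]
width: 0.0296
grip_force: 10.0
```

```bash
python3 ctl.py ramp -.33
```

```text
t 22.75 phi -0.341 grip_y/z [-0.0435  0.2522] F [-0.3 -0.2  1. ] w 0.0296 th [(21.8, -0.212, 49), (22.65, -0.22, 47), (22.7, -0.22, 47)]
[[-0.001, -0.007, -0.004]]
```

On the stop. I'll open gently and retreat straight up.

Emit:
{"method": "play_rows", "body": {
  "claw": [0.3,0.2,0.2,0.2,0.2,0.2],
  "delta_pos": [
    [0,0,0],
    [0,0,0],
    [0,0,0],
    [0,0,0],
    [0,0,0],
    [0,0,0]
  ],
  "delta_rot": [
    [0,0,0],
    [0,0,0],
    [0,0,0],
    [0,0,0],
    [0,0,0],
    [0,0,0]
  ]
}}

```text
time: 23.35
ee_pos: [0.5744, -0.0559, 0.2527]
eef_rot: [0.999, -0.038, 0.0, 0.0]
ft_force: [-0.7, -0.3, -0.0]
width: 0.0668
grip_force: 0.0
```

Emit:
{"method": "play_rows", "body": {
  "claw": [0.2,0.2,0.2,0.2,0.2,0.2,0.2,0.2],
  "delta_pos": [
    [0,0,-0.05],
    [0,0,-0.1],
    [0,0,-0.15],
    [0,0,-0.15],
    [0,0,-0.15],
    [0,0,-0.1],
    [0,0,0],
    [0,0,0]
  ],
  "delta_rot": [
    [0,0,0],
    [0,0,0],
    [0,0,0],
    [0,0,0],
    [0,0,0],
    [0,0,0],
    [0,0,0],
    [0,0,0]
  ]
}}

```text
time: 24.15
ee_pos: [0.5745, -0.0559, 0.393]
eef_rot: [0.999, -0.038, 0.0, 0.0]
ft_force: [-0.6, 0.0, -1.1]
width: 0.07
grip_force: 0.0
```

```bash
python3 ctl.py ramp -.33; python3 - <<'E'
from h import *
c=r.camera("scene");print(tip(c)[0]-.01,apex(c)[0]-.0148)
cv2.imwrite("pics/end.png",c["pixels"][:,:,::-1])
E
```

```text
t 24.25 phi -0.329 grip_y/z [-0.042   0.3919] F [0.1 0.4 0. ] w 0.0696 th [(22.7, -0.22, 47), (24.15, -0.219, 48), (24.2, -0.22, 47)]
[[0.001, 0.001, 0.694]]
-0.22124821489431065 -0.21948665945745346
```

View pics/end.png

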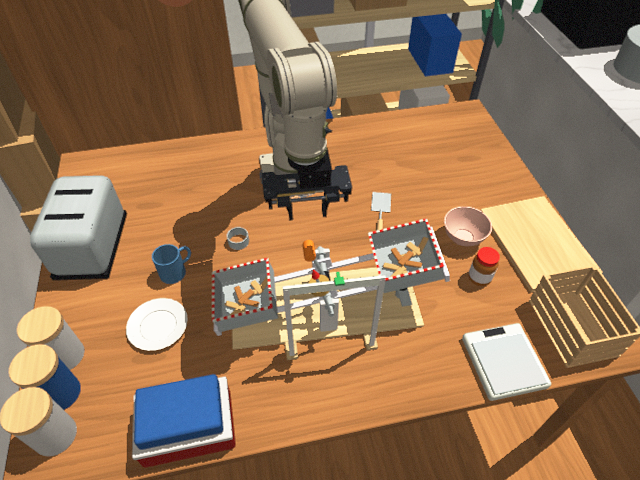

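The final view shows the rocker back on its first stop (tip at about (316,275)), the handle free at (309,247), the gripper clear above it, and nothing around it moved.

```bash
python3 -c "
from bench import r
print(r.close_job())"
```

```text
the job is handed in; nothing more can be done
None
```

By camera measurement, the pointer stayed within 15 mm of the clip for more than 7.5 s, then the rocker was lowered gently onto its first stop, the handle let go, and the job handed in at about 24 s; the judge returned no verdict.

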